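Eject the finned cover and hold the split housing pressed shut

ROBOT

A 6-joint arm with a two-finger parallel gripper is mounted at the origin on the work surface. World frame = base frame: x ahead of the robot, y to its left, z up, the work surface at z = 0. Lengths are in m, angles in rad, forces in N, time in s.
With the tool pointing down it reaches from about 0.35 to 0.975 m from the base axis. Payload 4.9 kg.
Tool frame: the origin (TCP) lies at the very end of the fingers, on their centre line; the grasp point (between the pads) lies 19 mm behind it; z points along the fingers, y is the line along which they close (so a half turn about z gives the same grasp; the last joint's range is limited). The gripper opens to 85 mm and grips with 20 to 120 N. Pads are 22 mm wide; open, the fingers measure 114 mm over their backs; the gripper's body (76 mm by 85 mm) begins 54 mm behind the grasp point. The pads swing forward as they close: fully open they stand 13 mm farther back than shut.
Start: joints at [-1.268, 0.053, 1.613, -0, 1.476, -0.119], TCP at [0.256, -0.57, 0.231] pointing down, gripper open.
Joint ranges: [-3.01, 3.01], [-1.01, 2.22], [0.06, 2.58], [-1.02, 4.17], [0.09, 2.62], [-3.14, 3.14]. Speed limits (rad/s): [2.57, 2.57, 3.14, 3.14, 3.14, 3.14].

INTERFACE

Orientations are given as a rotation vector (axis times angle).
In Python, from station import get_obs, optics, ctrl gives the robot as it stands.
- The arm moves only by the shell command python3 -m pendant 'ROWS' [FORCE]. ROWS is JSON, a list of rows, each a list of 3 entries, a list of its own where there are three numbers: the shift along the tool's x, y, z in mm, then the turn, a rotation vector about the tool's x, y, z in rad, then the opening, from 0 (shut) to 1 (fully open). A call has 1 to 12 rows; each row shifts and turns the commanded pose from where the row before left it, along the tool's axes as they then stand; what a row does not reach is not made up. A row lasts 1/12 s, in which the tool goes at most 41.7 mm and 7.16 degrees, less where a joint would pass 70% of its speed; a pose out of reach is approached as far as the arm can. A call is refused whole if a number of a shift passes 41.7 or a number of a turn 0.125, either way. A call with a gripper value outside its range is refused whole. The fingers move at their own pace and stop on an object; FORCE is the grip in N (left out, the last holds). Time passes only in rows, so rows that do not move let the fingers close. It gives the time, the measured TCP pose, the force, the opening and the grip force at its end, in the units of the state.
- get_obs(): the state, without advancing time (a new reading comes with each control period).
- optics.get_image(name): name is "scene" or "top" or "wrist"; returns the picture (480x640x3 uint8, red, green, blue); there is no depth.
- optics.camera_model(name): a dict with "fx", "fy", "cx", "cy" (pixels), "cam_to_world" (4x4, takes a point from camera to world coordinates). Camera axes: x right, y up, looking along -z (the intrinsics and any distortion apply to the point x, -y, -z); pixel columns grow to the right and rows downward; lengths in m; the calibration is good to about 2 mm. A picture is of the moment at which its call begins: read the wrist's pose just before it. camera_model takes no time and is no camera call; for the wrist camera it gives the pose at the moment of the call.
- ctrl.finish_job(): hands the job in; it is judged then, once.
The state is a dict: "t": time; "q": joint angles; "dq": joint speeds; "effort": joint torques, N m; "tool_pos": TCP position; "tool_rot": TCP orientation; "contact_force": force on the tool from outside, world axes, zero at the start; "wrist_torque": the same for the moment, N m; "opening": finger opening in m; "grip_force": force on a finger pad.
Only numpy, scipy, OpenCV 4.12 (cv2) and the standard library are available. Lean on these libraries where they do the work, as an engineer would, in place of code of your own. Each camera call takes 0.05 s, during which the arm holds its last target. There are 200 camera calls.

TASK

Push the spring ejector slide of the rack all the way so that the finned metal cover comes out of the tunnel, then pick the cover up and set it on the two dowels of the lower housing half, big hole on big dowel. Press it down against the sprung circuit board inside until the two halves meet flush all round, and finish while still holding them pressed together with the gripper: do not let go. Leave the other things on the bench where they are.

Things in the scene. Friction and masses are not known exactly. Their poses are not given: they have to be found in the camera images.
- rack: Fixed grey plastic ejector rack, 200 x 90 mm, floor 6 mm thick. Origin: centre of its underside; +x is the way the cover is ejected, z up. From x = -100 to -16 mm it is a tunnel, 57 mm wide inside, roof top at z = 52 mm with a 16 mm slot along the middle; open at the back. From there to x = +100 mm: open runway with side and end rails up to z = 14 mm.
- ejector (a joint): Spring slide of the rack: 0 = back (rest), 0.080 m = pushed fully home along the rack's +x. Its pusher, behind the cover (2 to 5 mm gap at rest), shoves it out. The spring needs 1.5 N at the start, 6.3 N at the end (plus about 2 N to move the cover) and brings the slide back when let go; the cover stays where it was pushed.
- ejector_head (a point): Centre of the top of the slide's black head, which stands above the tunnel roof: a block 12 mm thick along the rack's x, 36 mm wide along its y, from z = 55 to 85 mm. It moves with the slide; at rest it is at x = -90 mm, y = 0 of the rack. Nothing stands behind it.
- cover: Loose finned aluminium cover half, about 0.2 kg: plate 84 x 54 x 10 mm (x, y, z), on it a block of five fins along x, centred, 40 mm long, 40 mm wide over the outer fins (y: grip across these), 28 mm high (top at z = 38 mm). Origin: centre of the plate's underside, z up. Starts in the tunnel near x = -40, z = 6 mm of the rack, x axes alike; fully ejected near x = +38 mm, all clear of the roof.
- cover_big_hole (a point): Centre, on the underside, of the cover's bigger through hole: 13.5 mm diameter, at x = +30 mm of the cover (the end nearer the tunnel's mouth). The smaller hole, 9.5 mm, is at x = -30 mm; both at y = 0.
- base: Fixed lower housing half, dark metal, 84 x 54 mm, in an aluminium bench fixture (plate 130 x 90 x 12 mm). Origin: centre of the fixture's underside; x along the length towards the big dowel, z up. Its top face, which the cover must meet, is at z = 40 mm. The cover fits one way round only, its x along the base's x.
- base_face (a point): Centre of the lower half's top face, z = 40 mm of the base, axes as the base: with the housing shut the cover's origin coincides with it.
- base_big_dowel (a point): Foot, on the top face, of the bigger steel dowel: 12 mm diameter, at x = +30 mm of the base. The smaller, 8 mm, is at x = -30 mm; both at y = 0. Both stand 16 mm above the face, their last 5 mm tapering by 2.5 mm in radius.
- board (a joint): Sprung circuit board (40 x 36 mm, dark green) in the middle of the lower half: 0 = up, its top 5 mm above the top face, so a cover merely laid on the dowels stands 5 mm proud; 0.005 m = pressed level with the face. 4 N starts it, 12 N presses it level (the cover's weight, about 2 N, counts towards that); beyond that metal meets metal.
- circuit_board: Bystander: loose green circuit board, 100 x 140 mm, with blue capacitors, 29 mm high. Origin: centre underneath.
- screwdriver: Bystander: screwdriver lying on the bench.
- flux_bottle: Bystander: small closed bottle, 48 mm diameter, 110 mm high.
- pliers: Bystander: pliers with red grips lying on the bench, about 130 mm long.
Things that resemble listed ones, but are neither listed nor needed, are in the scene too. What is shaped like the base but blue or red is not meant.

How it is judged:
On the way, in this order (a step that is already met when the one before it is completed fails the run):
1. the ejector slide is pushed home and the cover is out on the runway (value of joint ejector above 0.074 m and x of cover in the frame of rack above 0.028 m), for 0.05 s.
2. the cover is picked up clear of the rack (height (world z) of cover above 0.045 m and contact force between the fingers and cover above 1 N and contact force between cover and rack below 0.1 N), for 0.2 s.
At the end, for the whole second after the job is handed in: The cover is on both dowels the right way round (holes within 3 mm of the dowels' places), level within 0.04 rad, its underside within 1.5 mm of the lower half's top face, pressing on the lower half (board included) with more than 6 N, at rest, with the gripper's fingers still on it (more than 3 N) (horizontal distance between cover_big_hole and base_big_dowel below 0.003 m and x of cover in the frame of base_face between -0.003 and 0.003 m and y of cover in the frame of base_face between -0.003 and 0.003 m and z of cover in the frame of base_face between -0.003 and 0.0015 m and angle between the z axis of cover and the z axis of base_face, either way round below 0.04 rad and contact force between cover and base above 6 N and contact force between the fingers and cover above 3 N and linear speed of cover below 0.01 m/s); the arm keeps its last pose, push and grip.
It fails at once if the circuit board is disturbed (moved over 30 mm) (distance of circuit_board from where it was at the start of the episode above 0.03 m).
It fails at once if the screwdriver is disturbed (moved over 30 mm) (distance of screwdriver from where it was at the start of the episode above 0.03 m).
It fails at once if the flux bottle is disturbed (moved over 30 mm) (distance of flux_bottle from where it was at the start of the episode above 0.03 m).
It fails at once if the pliers is disturbed (moved over 30 mm) (distance of pliers from where it was at the start of the episode above 0.03 m).
It also fails if it takes over 54 s, if anything falls off the work surface, if the arm or the gripper's body presses on something with over 40 N, if the wrist force passes 120 N, or if a joint passes its speed limit or range.

## Working session

There is one attempt and no reset: what is moved stays moved. The work goes in short steps, Python scripts to look and compute and a shell command to move; the robot and the scene stay as the last step left them, time stands still between calls to the robot, and variables do not carry over. Pictures are saved under pics/ and viewed, at most 13 in all, crops included, and the job is handed in when it is done.

```bash
mkdir -p pics; ls
python3 - <<'E'
from station import get_obs, optics, ctrl
import cv2, numpy as np
np.set_printoptions(precision=4,suppress=True)
o=get_obs(); print(o)
ims=[]
for n in ("top","scene","wrist"):
    im=optics.get_image(n); m=optics.camera_model(n); print(n,m)
    cv2.imwrite(f"pics/{n}0.png",cv2.cvtColor(im,cv2.COLOR_RGB2BGR))
E
```

```text
pics
{'t': 0.0, 'q': array([-1.268 ,  0.0534,  1.6143,  0.    ,  1.476 , -0.119 ]), 'dq': array([-0.    , -0.0016,  0.0006,  0.0002,  0.0006, -0.0004]), 'effort': array([  0.0006, -39.3682, -37.0172,  -0.0001,   0.0072,  -0.    ]), 'tool_pos': array([ 0.2557, -0.5696,  0.23  ]), 'tool_rot': array([-3.0699, -0.6572,  0.0003]), 'contact_force': array([-0.0799,  0.1728,  0.239 ]), 'wrist_torque': array([-0.0125, -0.0213, -0.0316]), 'grip_force': 0.0, 'opening': 0.08529319382872035}
top {'fx': 483.0197928116949, 'fy': 483.0197928116949, 'cx': 323.5112374924675, 'cy': 238.6493129516553, 'cam_to_world': array([[ 0.0007,  0.9948, -0.1023,  0.5034],
       [-1.    , -0.0003, -0.0094, -0.0127],
       [-0.0094,  0.1023,  0.9947,  1.1041],
       [ 0.    ,  0.    ,  0.    ,  1.    ]])}
scene {'fx': 462.0382813626412, 'fy': 462.0382813626412, 'cx': 314.9003316138126, 'cy': 237.48567598799895, 'cam_to_world': array([[-0.0185, -0.7427,  0.6694,  1.2041],
       [ 0.9997, -0.0039,  0.0233,  0.0389],
       [-0.0147,  0.6696,  0.7426,  0.7785],
       [ 0.    ,  0.    ,  0.    ,  1.    ]])}
wrist {'fx': 389.5492514839554, 'fy': 389.5492514839554, 'cx': 325.645898122154, 'cy': 238.94005670248305, 'cam_to_world': array([[ 0.4092,  0.8631,  0.2961,  0.3316],
       [-0.9124,  0.3879,  0.1303, -0.5356],
       [-0.0023, -0.3235,  0.9462,  0.3727],
       [ 0.    ,  0.    ,  0.    ,  1.    ]])}
```

View pics/top0.png

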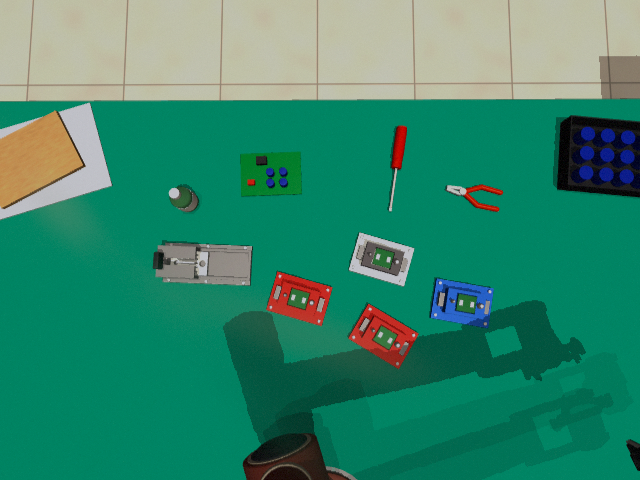

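View pics/scene0.png

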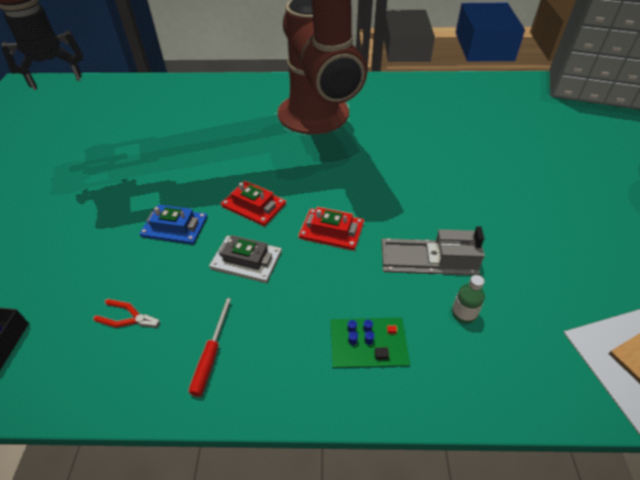

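Top view: the rack is at (203,265) with its black head at (158,260), so it ejects towards image right (world -y). There are four base-shaped things: dark on silver plate (382,258), red (300,298), red (384,336) and blue (462,302). Only the dark one at (382,258) in a bare aluminium plate fits. I'll confirm it in an enlarged crop.

```bash
cat > h.py <<'E'
import numpy as np, cv2
from station import get_obs, optics, ctrl
from scipy.spatial.transform import Rotation as R
np.set_printoptions(precision=4,suppress=True)
def ray(m,u,v):
    T=m["cam_to_world"]; d=T[:3,:3]@np.array([(u-m["cx"])/m["fx"],-(v-m["cy"])/m["fy"],-1.]); return T[:3,3],d
def onz(m,u,v,z):
    p,d=ray(m,u,v); return p+d*(z-p[2])/d[2]
def proj(m,P):
    T=m["cam_to_world"]; c=T[:3,:3].T@(np.asarray(P,float)-T[:3,3]); return np.array([m["cx"]+m["fx"]*c[0]/-c[2], m["cy"]-m["fy"]*c[1]/-c[2]])
def snap(n,f):
    m=optics.camera_model(n); im=cv2.cvtColor(optics.get_image(n),cv2.COLOR_RGB2BGR); cv2.imwrite(f,im); return m,im
E
python3 - <<'E'
from h import *
im=cv2.imread("pics/top0.png")
a=cv2.resize(im[230:300,145:265],None,fx=6,fy=6,interpolation=cv2.INTER_CUBIC)[:,:600]
a=cv2.resize(im[232:297,148:260],None,fx=4.5,fy=4.5,interpolation=cv2.INTER_CUBIC)
b=cv2.resize(im[225:290,340:425],None,fx=4.5,fy=4.5,interpolation=cv2.INTER_CUBIC)
h=min(a.shape[0],b.shape[0]); cv2.imwrite("pics/crop1.png",np.vstack([a[:h],np.pad(b[:h],((0,0),(0,a.shape[1]-b.shape[1]),(0,0)))]))
m=optics.camera_model("top")
hsv=cv2.cvtColor(im,cv2.COLOR_BGR2HSV)
g=((hsv[...,1]<60)&(hsv[...,2]>40)).astype(np.uint8)
for (x0,y0,x1,y1),z in (((148,232,262,295),.014),((340,225,425,292),.012)):
    w=np.zeros_like(g); w[y0:y1,x0:x1]=g[y0:y1,x0:x1]
    w=cv2.morphologyEx(w,cv2.MORPH_CLOSE,np.ones((5,5)))
    c=max(cv2.findContours(w,0,2)[0],key=cv2.contourArea)
    P=np.array([onz(m,*q[0],z)[:2] for q in c]).astype(np.float32)
    r=cv2.minAreaRect(P*1000); print(cv2.minAreaRect(c),r, cv2.boxPoints(r))
print(onz(m,158,260,.085), proj(m,[.55,0,.04]))
E
```

```text
((202.22763061523438, 263.3091125488281), (97.04240417480469, 39.208648681640625), 2.2906100749969482) ((559.802490234375, 272.4317932128906), (220.6007537841797, 88.54817962646484), 87.69554138183594) [[511.1291 164.0009]
 [599.6057 160.4404]
 [608.4759 380.8627]
 [519.9993 384.4232]]
((381.1897888183594, 258.8443908691406), (57.81081008911133, 39.7875862121582), 16.144338607788086) ((570.149169921875, -132.6275634765625), (129.69207763671875, 90.19377136230469), 73.68775939941406) [[ 508.6543 -182.1968]
 [ 595.2172 -207.5297]
 [ 631.644   -83.0583]
 [ 545.0811  -57.7254]]
[0.5629 0.3475 0.085 ] [322.263  267.0653]
```

View pics/crop1.png

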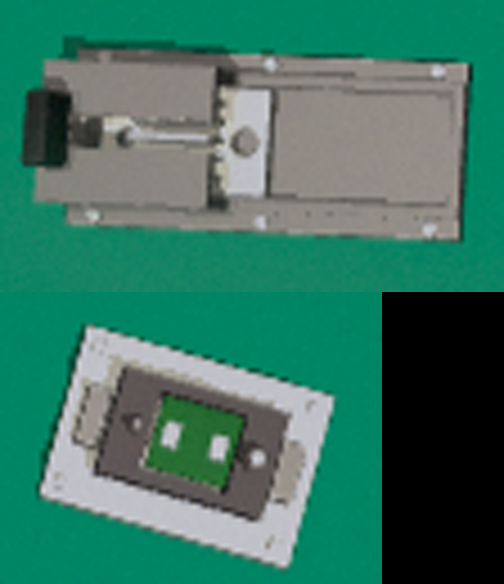

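The crop confirms the dark housing in the bare aluminium plate (129.7 x 90.2 mm, against 130 x 90 given) is the base. Its big dowel is at top-view (397,261) and its small one at (370,254), so base x points to image right, yaw about -106.3°. The rack's yaw is about -92.3°, centre about (0.559,0.262). First I turn the tool's y onto the rack's y and shut the gripper.

```bash
python3 -m pendant '[[[0,0,0],[0,0,-0.123],0],[[0,0,0],[0,0,-0.123],0],[[0,0,0],[0,0,-0.123],0],[[0,0,0],[0,0,-0.123],0],[[0,0,0],[0,0,-0.123],0],[[0,0,0],[0,0,-0.123],0],[[0,0,0],[0,0,-0.123],0],[[0,0,0],[0,0,-0.123],0],[[0,0,0],[0,0,-0.123],0],[[0,0,0],[0,0,0],0]]' 40
cat >> h.py <<'E'
def togo(P,yaw_y):
    "shift in tool axes (mm) to world P, and turn about tool z to bring tool y to world angle yaw_y(deg), mod 180"
    o=get_obs(); M=R.from_rotvec(o["tool_rot"]).as_matrix()
    a=np.degrees(np.arctan2(M[1,1],M[0,1])); d=(yaw_y-a+90)%180-90
    print("t",o["t"],"pos",o["tool_pos"],"yaw_y",a,"shift mm",M.T@(np.array(P)-o["tool_pos"])*1e3,"turn z",-np.radians(d),"tilt",M[:,2],"F",o["contact_force"],"open",o["opening"],"grip",o["grip_force"],"q",o["q"])
    return M
E
python3 - <<'E'
from h import *
togo([.5645,.405,.2],-2.3)
m=optics.camera_model("top"); print("bottle",onz(m,183,198,.1))
im=cv2.imread("pics/top0.png")
k=(im[240:285,145:180].max(2)<45).astype(np.uint8)
c=max(cv2.findContours(k,0,2)[0],key=cv2.contourArea); print(cv2.boundingRect(c))
for u,v in ((145,240),): 
    x,y,w,h=cv2.boundingRect(c); print(onz(m,145+x,240+y+h/2,.085),onz(m,145+x+w,240+y+h/2,.085))
E
```

```text
t: 0.98
tool_pos: [0.2558, -0.57, 0.2308]
tool_rot: [-2.265, -2.176, -0.001]
contact_force: [-0.4, 0.3, -0.5]
opening: 0.0003
grip_force: 0.0
t 0.9833 pos [ 0.2558 -0.57    0.2308] yaw_y -2.2971019439740745 shift mm [986.5435 269.3905  31.4799] turn z 5.058061955968963e-05 tilt [-0.0002  0.0008 -1.    ] F [-0.3955  0.283  -0.5071] open 0.00026313069616909664 grip 0.0 q [-1.268   0.053   1.6135 -0.      1.476  -1.2279]
bottle [0.6932 0.2938 0.1   ]
(9, 12, 10, 17)
[0.5618 0.3559 0.085 ] [0.5618 0.3347 0.085 ]
```

```bash
python3 -m pendant '[[[39,10.6,0],[0,0,0],0],[[39,10.6,0],[0,0,0],0],[[39,10.6,0],[0,0,0],0],[[39,10.6,0],[0,0,0],0],[[39,10.6,0],[0,0,0],0],[[39,10.6,0],[0,0,0],0],[[39,10.6,0],[0,0,0],0],[[39,10.6,0],[0,0,0],0],[[39,10.6,0],[0,0,0],0],[[39,10.6,0],[0,0,0],0],[[39,10.6,0],[0,0,0],0],[[39,10.6,0],[0,0,0],0]]'
python3 -m pendant '[[[39,10.6,0],[0,0,0],0],[[39,10.6,0],[0,0,0],0],[[39,10.6,0],[0,0,0],0],[[39,10.6,0],[0,0,0],0],[[39,10.6,0],[0,0,0],0],[[39,10.6,0],[0,0,0],0],[[39,10.6,0],[0,0,0],0],[[39,10.6,0],[0,0,0],0],[[39,10.6,0],[0,0,0],0],[[39,10.6,0],[0,0,0],0],[[0,0,0],[0,0,0],0]]'
python3 - <<'E'
from h import *
togo([.5645,.405,.2],-2.3)
m,im=snap("wrist","pics/w1.png"); print(m)
E
```

```text
t: 1.98
tool_pos: [0.4026, -0.106, 0.2314]
tool_rot: [2.271, 2.169, 0.001]
contact_force: [0.7, -0.9, 0.1]
opening: 0.0004
grip_force: 0.0
t: 2.9
tool_pos: [0.5253, 0.2826, 0.23]
tool_rot: [-2.264, -2.175, -0.001]
contact_force: [-1.1, -0.4, -0.5]
opening: -0.0
grip_force: 0.0
t 2.9 pos [0.5253 0.2826 0.23  ] yaw_y -2.3054240067631913 shift mm [123.7777  34.2879  30.1713] turn z -9.466677666814643e-05 tilt [-0.0013  0.002  -1.    ] F [-1.0882 -0.3872 -0.5019] open -4.282966768022788e-05 grip 0.0 q [ 0.3678 -0.0133  1.682   0.0023  1.4734  0.4078]
{'fx': 389.5492514839554, 'fy': 389.5492514839554, 'cx': 325.645898122154, 'cy': 238.94005670248305, 'cam_to_world': array([[ 0.9992,  0.0377,  0.0147,  0.5285],
       [-0.0404,  0.9463,  0.3208,  0.366 ],
       [-0.0018, -0.3212,  0.947 ,  0.3725],
       [ 0.    ,  0.    ,  0.    ,  1.    ]])}
```

View pics/w1.png

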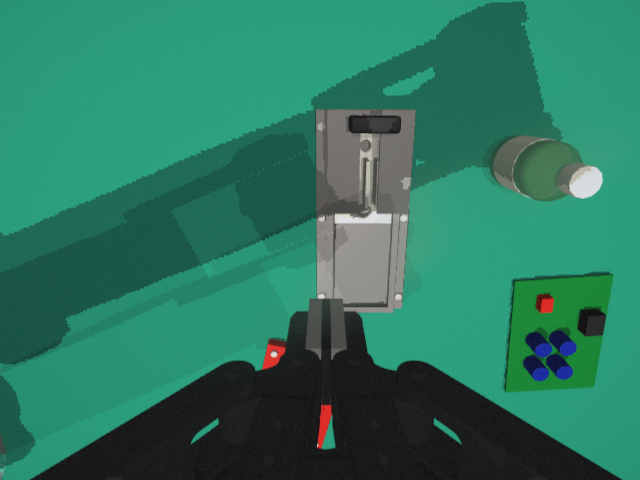

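The wrist view shows the head at (375,124), the tunnel roof from (317,110) to (415,110), and runway end corners at about (318,308) and (393,311). I'll work out the head and the rack axis from these.

Run:
```python
from h import *
m=optics.camera_model("wrist"); im=cv2.imread("pics/w1.png")
k=(im[100:145,330:420].max(2)<50).astype(np.uint8)
c=max(cv2.findContours(k,0,2)[0],key=cv2.contourArea); x,y,w,h=cv2.boundingRect(c); x+=330;y+=100; print(x,y,w,h)
print("head rear edge top",onz(m,x,y,.085),onz(m,x+w,y,.085),"bot rear z55?",onz(m,x+w/2,y,.055),"front top?",onz(m,x+w/2,y+h,.085),onz(m,x+w/2,y+h,.055))
print("roof back",onz(m,317,110,.052),onz(m,415,110,.052),"mouth",onz(m,317,213,.052),onz(m,408,213,.052))
print("end",onz(m,318,308,.014),onz(m,393,311,.014))
g=cv2.cvtColor(im,cv2.COLOR_BGR2HSV)
k=((g[...,1]<70)&(g[...,2]>60)).astype(np.uint8); k[:, :300]=0;k[:,430:]=0;k[320:]=0;k[:100]=0
# lateral edges per row
for v in (220,240,260,280,290): 
    u=np.where(k[v])[0]; a,b=onz(m,u.min(),v,.014),onz(m,u.max()+1,v,.014); print(v,u.min(),u.max(),a[:2],b[:2],(a+b)[:2]/2)
```

```text
349 116 52 17
head rear edge top [0.5437 0.3563 0.085 ] [0.5802 0.3548 0.085 ] bot rear z55? [0.5655 0.3547 0.055 ] front top? [0.5619 0.3439 0.085 ] [0.5655 0.3419 0.055 ]
roof back [0.5206 0.3609 0.052 ] [0.597  0.3578 0.052 ] mouth [0.5166 0.2779 0.052 ] [0.5938 0.2748 0.052 ]
end [0.5113 0.1662 0.014 ] [0.5889 0.1596 0.014 ]
220 316 407 [0.5139 0.2608] [0.6018 0.2573] [0.5578 0.2591]
240 317 406 [0.5139 0.2406] [0.6013 0.2371] [0.5576 0.2388]
260 317 404 [0.5129 0.2197] [0.5999 0.2162] [0.5564 0.2179]
280 317 403 [0.5118 0.198 ] [0.5994 0.1945] [0.5556 0.1962]
290 317 402 [0.5113 0.1868] [0.5987 0.1833] [0.555  0.1851]
```

```bash
python3 -m pendant '[[[37,11.3,0],[0,0,0],0],[[37,11.3,0],[0,0,0],0],[[37,11.3,0],[0,0,0],0],[[0,0,35],[0,0,0],0],[[0,0,35],[0,0,0],0],[[0,0,35],[0,0,0],0],[[0,0,35],[0,0,0],0],[[0,0,24],[0,0,0],0],[[0,0,0],[0,0,0],0],[[0,0,0],[0,0,0],0]]'
python3 - <<'E'
from h import *
togo([.5640,.392,.066],-2.3)
E
```

```text
t: 3.78
tool_pos: [0.5624, 0.3852, 0.0657]
tool_rot: [-2.27, -2.171, 0.006]
contact_force: [1.5, -0.0, 0.6]
opening: -0.0002
grip_force: 0.0
t 3.7833 pos [0.5624 0.3852 0.0657] yaw_y -2.542698675885439 shift mm [ 6.8707  1.3275 -0.2958] turn z -0.004235890984431413 tilt [-0.0034 -0.0021 -1.    ] F [ 1.5414 -0.0353  0.6103] open -0.0001716117312502946 grip 0.0 q [ 0.4916  0.3276  1.5885 -0.0002  1.2294  0.536 ]
```

```bash
python3 -m pendant '[[[-12,0,0],[0,0,0],0],[[-10,0,0],[0,0,0],0],[[-8,0,0],[0,0,0],0],[[-8,0,0],[0,0,0],0],[[-8,0,0],[0,0,0],0],[[-8,0,0],[0,0,0],0],[[-8,0,0],[0,0,0],0],[[-8,0,0],[0,0,0],0],[[-8,0,0],[0,0,0],0],[[0,0,0],[0,0,0],0],[[0,0,0],[0,0,0],0]]'
python3 - <<'E'
from h import *
togo([.5590,.2850,.066],-2.3)
m,im=snap("wrist","pics/w2.png"); t,ti=snap("top","pics/t2.png")
cv2.imwrite("pics/v2.png",np.hstack([cv2.resize(im,(400,300)),cv2.resize(ti[225:300,140:260],(400,250))[:300]] if 0 else [cv2.resize(im,(400,300)),cv2.resize(ti[225:300,140:240],(400,300))]))
E
```

```text
t: 4.7
tool_pos: [0.5618, 0.3093, 0.0699]
tool_rot: [2.268, 2.173, 0.008]
contact_force: [1.9, 5.0, 4.4]
opening: 0.0001
grip_force: 2.5
t 4.7 pos [0.5618 0.3093 0.0699] yaw_y -2.459753003820433 shift mm [-24.4099  -1.7321   3.7883] turn z -0.0027882159066175295 tilt [ 0.0044  0.0028 -1.    ] F [1.8675 5.0427 4.4003] open 0.00010332123155404441 grip 2.5429538637399673 q [0.3869 0.2318 1.6975 0.001  1.2071 0.4295]
```

View pics/v2.png

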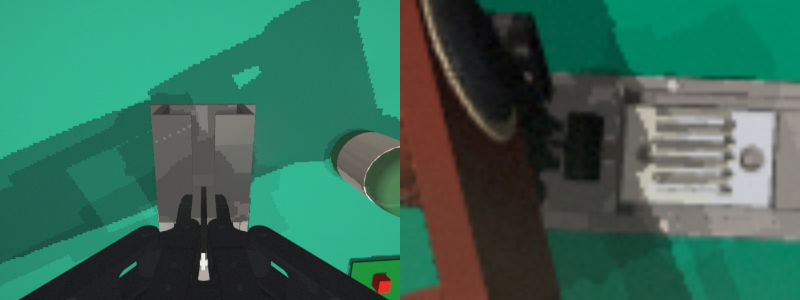

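The slide is moving and the cover is coming out (top view, right half: fins at (690,155), head at (583,145)). About 25 mm is left.

```bash
python3 -m pendant '[[[-8,0,2],[0,0,0],0],[[-8,0,2],[0,0,0],0],[[-6,0,0],[0,0,0],0],[[-4,0,0],[0,0,0],0],[[-3,0,0],[0,0,0],0],[[0,0,0],[0,0,0],0],[[0,0,0],[0,0,0],0]]'
python3 - <<'E'
from h import *
togo([.5590,.2850,.066],-2.3)
t,ti=snap("top","pics/t3.png")
k=(ti[240:285,145:235].max(2)<45).astype(np.uint8)
cv2.imwrite("pics/v3.png",cv2.resize(ti[225:300,150:250],(800,600),interpolation=cv2.INTER_CUBIC))
E
```

```text
t: 5.38
tool_pos: [0.5607, 0.2887, 0.066]
tool_rot: [-2.262, -2.168, -0.03]
contact_force: [3.9, 31.5, -3.3]
opening: 0.0002
grip_force: 15.6
t 5.3833 pos [0.5607 0.2887 0.066 ] yaw_y -2.445609527556402 shift mm [-3.8145 -1.5144 -0.0773] turn z -0.002541365678132636 tilt [ 0.0078  0.0194 -0.9998] F [ 3.9305 31.4507 -3.2618] open 0.00019209055787473855 grip 15.595346689224243 q [0.3507 0.2075 1.7334 0.0168 1.1868 0.3871]
```

View pics/v3.png

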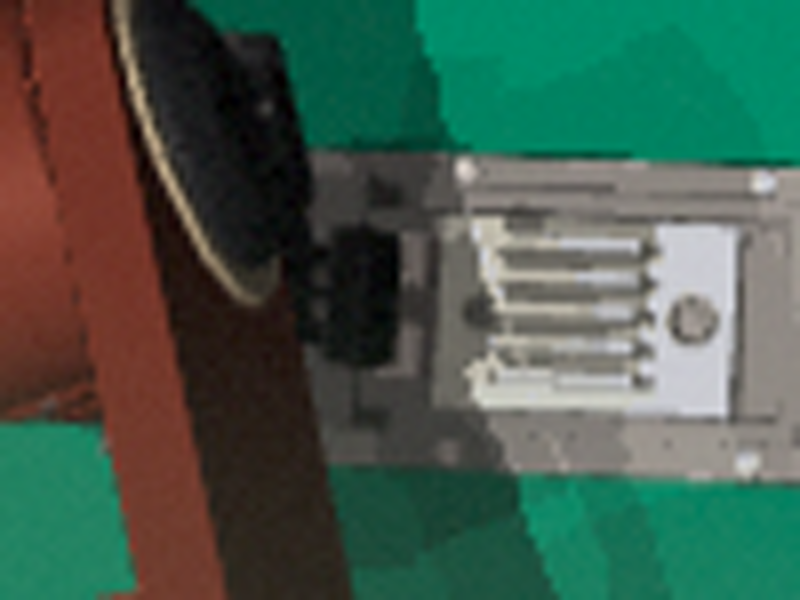

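The slide is at its stop (31 N) and the cover is out: plate front edge at crop x 738, tail at 438, centre row 318. Now I back off with the spring, lift and measure the cover.

```bash
python3 -m pendant '[[[12,0,0],[0,0,0],0],[[15,0,0],[0,0,0],0],[[20,0,0],[0,0,0],0],[[20,0,0],[0,0,0],0],[[20,0,0],[0,0,0],0],[[25,0,0],[0,0,0],0],[[0,0,-35],[0,0,0],0.5],[[0,0,-40],[0,0,0],1],[[0,0,-40],[0,0,0],1],[[-30,0,-20],[0,0,0],1],[[-30,0,0],[0,0,0],1],[[-30,0,0],[0,0,0],1]]'
python3 -m pendant '[[[-30,0,0],[0,0,0],1],[[0,0,0],[0,0,0],1],[[0,0,0],[0,0,0],1]]'
python3 - <<'E'
from h import *
m=optics.camera_model("top")
print("cover from t3: ",onz(m,242.3,265,.016),onz(m,204.8,264.5,.016))
t,ti=snap("top","pics/t4.png"); m,im=snap("wrist","pics/w4.png"); np.save("w4m.npy",m["cam_to_world"])
togo([.555,.222,.066],-2.3)
E
```

```text
t: 6.43
tool_pos: [0.5605, 0.3007, 0.201]
tool_rot: [2.264, 2.173, 0.003]
contact_force: [0.4, -0.1, -0.0]
opening: 0.0723
grip_force: 0.0
t: 6.68
tool_pos: [0.5583, 0.2698, 0.1979]
tool_rot: [2.27, 2.171, -0.003]
contact_force: [0.3, 0.1, 0.4]
opening: 0.0856
grip_force: 0.0
cover from t3:  [0.5557 0.1807 0.016 ] [0.5568 0.2655 0.016 ]
t 6.7833 pos [0.5584 0.2717 0.198 ] yaw_y -2.425551972519074 shift mm [-49.6687  -1.1611 132.0472] turn z -0.0021912953028313253 tilt [-0.0008 -0.0007 -1.    ] F [0.3138 0.3359 0.198 ] open 0.08520972653941998 grip 0.0 q [ 0.3332  0.066   1.6552 -0.0004  1.4215  0.3756]
```

View pics/w4.png

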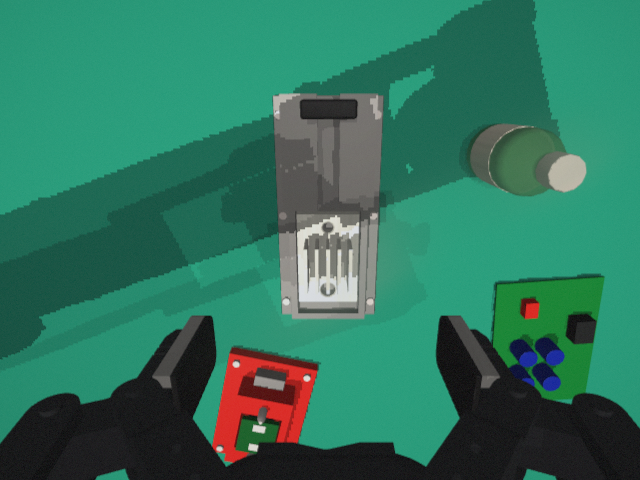

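The wrist view shows the ejected cover: small hole (328,227), big hole (327,288), fins between. The slide is back at rest. I'll measure the holes at plate-top height.

Run:
```python
from h import *
m=optics.camera_model("wrist"); m["cam_to_world"]=np.load("w4m.npy"); im=cv2.imread("pics/w4.png")
a=onz(m,328,227,.016);b=onz(m,327.5,288,.016);print(a,b,np.linalg.norm(a-b),(a+b)/2)
P=(a+b)/2
for v in (245,255,265):
    g=cv2.cvtColor(im[v:v+1],cv2.COLOR_BGR2GRAY)[0]; print(v,g[285:380])
c=onz(m,297,301,.016);d=onz(m,358,302,.016);print("front corners",c,d,np.linalg.norm(c-d),(c+d)/2)
togo([P[0],P[1],.03],-2.3)
```

```text
[0.559  0.2547 0.016 ] [0.5561 0.1961 0.016 ] 0.058658699577115475 [0.5576 0.2254 0.016 ]
245 [136 135 135 135 138 141 141 143 140 142 142  76 175 215 217 217 218 218
 220 132  91  89  82 121 119 116 117 118 120 119  95  91  88  88 114 115
 115 118 118 115 120  97  90  90 120 148 154 126 120 120 119 103  95  93
  94  98 116 120 119 118 118 119 107  98  97  94 104 145 149 149 148 150
 150 121  83 134 149 150 148 149 148 139 110 106 142 146 146 147 146 146
 147 140  95 117 118]
255 [134 134 133 134 134 139 140 139 140 139 149 107 141 217 223 223 217 216
 219 221 220 221 129 106 116 116 116 118 119 141 213 219 218 163 114 114
 116 118 118 119 119 209 217 218 216 138 120 122 119 121 122 105 153 212
 218 216 159 122 120 120 122 119 107 127 202 209 210 179 141 146 147 151
 150 104  86 141 148 149 148 147 147 130 108 142 146 147 145 148 147 146
 147 118  96 119 120]
265 [145 144 144 145 145 148 149 149 148 149 149 126  78 213 222 221 222 221
 221 220 221 221 136  82 111 133 136 136 137 137 211 217 216 162 117 116
 118 119 117 118 121 185 213 214 214 138 120 123 122 122 124 105 166 208
 210 210 142 146 150 128 125 118 112 142 198 205 207 171 150 146 148 150
 135  99 105 144 146 147 147 146 148 121 108 141 146 145 147 145 145 146
 144 104 118 121 121]
front corners [0.5272 0.1839 0.016 ] [0.5839 0.1805 0.016 ] 0.056790047183935155 [0.5555 0.1822 0.016 ]
t 6.7833 pos [0.5584 0.2717 0.198 ] yaw_y -2.425551972519074 shift mm [-46.1628   1.2931 168.0426] turn z -0.0021912953028313253 tilt [-0.0008 -0.0007 -1.    ] F [0.3138 0.3359 0.198 ] open 0.08520972653941998 grip 0.0 q [ 0.3332  0.066   1.6552 -0.0004  1.4215  0.3756]
```

Holes are 58.7 mm apart (60 expected), cover centre about (0.557,0.2235), yaw -2.4°. Descending open, with the TCP to end just above the plate top.

```bash
python3 -m pendant '[[[-24,0.4,0],[0,0,0],1],[[-24.2,0.4,0],[0,0,0],1],[[0,0,36],[0,0,0],1],[[0,0,36],[0,0,0],1],[[0,0,36],[0,0,0],1],[[0,0,30],[0,0,0],1],[[0,0,20],[0,0,0],1],[[0,0,15],[0,0,0],1],[[0,0,8],[0,0,0],1],[[0,0,0],[0,0,0],1],[[0,0,0],[0,0,0],1]]'
python3 - <<'E'
from h import *
togo([.557,.2235,.0165],-2.35)
E
```

```text
t: 7.7
tool_pos: [0.5575, 0.2242, 0.0174]
tool_rot: [2.267, 2.175, -0.0]
contact_force: [-0.1, -0.3, 0.9]
opening: 0.0857
grip_force: 0.0
t 7.7 pos [0.5575 0.2242 0.0174] yaw_y -2.3539852276734146 shift mm [-0.7561 -0.4711  0.9305] turn z -6.95553443426138e-05 tilt [-0.0002 -0.0002 -1.    ] F [-0.122  -0.311   0.8694] open 0.08569703824740514 grip 0.0 q [ 0.2587  0.2196  1.8127 -0.0002  1.1096  0.2998]
```

```bash
python3 -m pendant '[[[0,0,0],[0,0,0],0.6],[[0,0,0],[0,0,0],0.45],[[0,0,0],[0,0,0],0.3],[[0,0,0],[0,0,0],0.2],[[0,0,0],[0,0,0],0],[[0,0,0],[0,0,0],0],[[0,0,0],[0,0,0],0],[[0,0,0],[0,0,0],0],[[0,0,0],[0,0,0],0]]' 100
python3 - <<'E'
from h import *
togo([.557,.2235,.0165],-2.35)
E
```

```text
t: 8.45
tool_pos: [0.5585, 0.2239, 0.0189]
tool_rot: [2.267, 2.173, 0.003]
contact_force: [-0.1, 0.4, 6.3]
opening: 0.0383
grip_force: 102.2
t 8.45 pos [0.5585 0.2239 0.0189] yaw_y -2.4104597790636677 shift mm [-0.4909 -1.5252  2.3927] turn z -0.0010552222096892568 tilt [ 0.0024  0.0007 -1.    ] F [-0.1405  0.3874  6.2549] open 0.03834633034669086 grip 102.224600315094 q [0.2576 0.2176 1.8121 0.0001 1.1094 0.2997]
```

Gripped at 100 N. Lifting.

```bash
python3 -m pendant '[[[0,0,-6],[0,0,0],0],[[0,0,-12],[0,0,0],0],[[0,0,-20],[0,0,0],0],[[0,0,-25],[0,0,0],0],[[0,0,-30],[0,0,0],0],[[0,0,-30],[0,0,0],0],[[0,0,-30],[0,0,0],0],[[0,0,-20],[0,0,0],0],[[0,0,0],[0,0,0],0],[[0,0,0],[0,0,0],0],[[0,0,0],[0,0,0],0],[[0,0,0],[0,0,0],0]]'
python3 - <<'E'
from h import *
m,im=snap("wrist","pics/w5.png")
P=np.array([[508.65,-182.2],[595.2,-207.5],[631.6,-83.06],[545.1,-57.7]])
print(P.mean(0))
# refine base from the earlier top image (start): dark housing (z=.04) contour and dowel tops
t=optics.camera_model("top"); im0=cv2.imread("pics/top0.png"); hsv=cv2.cvtColor(im0,cv2.COLOR_BGR2HSV)
k=np.zeros((480,640),np.uint8); s=(slice(230,285),slice(350,412))
wht=((hsv[...,1]<60)&(hsv[...,2]>150)).astype(np.uint8); k[s]=((im0[s].max(2)<115)&(im0[s].max(2)>30)).astype(np.uint8)
k=cv2.morphologyEx(k,cv2.MORPH_OPEN,np.ones((3,3)))
for c in sorted(cv2.findContours(k,0,2)[0],key=cv2.contourArea)[-2:]:
    Q=np.array([onz(t,*q[0],.04)[:2] for q in c]).astype(np.float32)*1000; r=cv2.minAreaRect(Q); print(r)
togo([.57,-.1326,.15],-16.3)
E
```

```text
t: 9.45
tool_pos: [0.5557, 0.2232, 0.1872]
tool_rot: [-2.266, -2.172, 0.007]
contact_force: [0.1, 0.7, -1.7]
opening: 0.0381
grip_force: 102.8
[ 570.1375 -132.615 ]
((569.79150390625, -130.80975341796875), (88.66450500488281, 54.95563888549805), 74.02896118164062)
t 9.5 pos [0.5558 0.2232 0.1873] yaw_y -2.409329552230544 shift mm [-354.8561   29.3165   37.6663] turn z 0.24243793462305196 tilt [-0.0049 -0.0013 -1.    ] F [-0.7608 -0.3066 -1.8749] open 0.03860228241585382 grip 102.77038335800171 q [0.2577 0.0254 1.7153 0.     1.4059 0.2997]
```

View pics/w5.png

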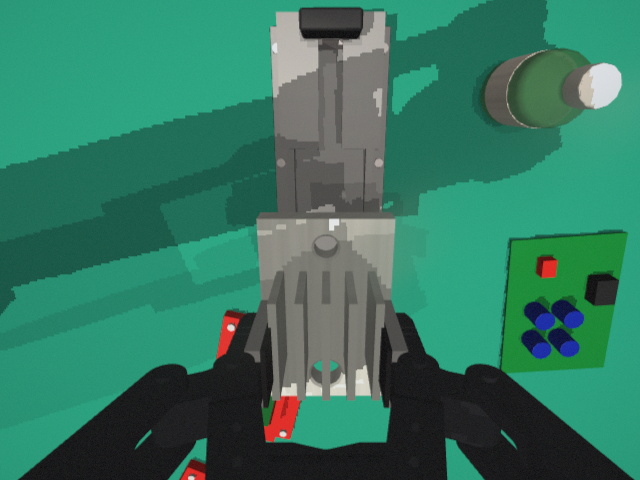

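The cover hangs level in the gripper: small hole at (326,243), big hole at (325,370), rear plate edge at row 217. I'll compute its offset in the tool frame.

Run:
```python
from h import *
m=optics.camera_model("wrist"); o=get_obs(); M=R.from_rotvec(o["tool_rot"]).as_matrix(); p=o["tool_pos"]
im=cv2.imread("pics/w5.png"); cv2.imwrite("pics/v5.png",np.hstack([cv2.resize(im[225:265,295:355],None,fx=6,fy=6),cv2.resize(im[350:390,295:355],None,fx=6,fy=6)]))
for dz in (.002,.003,.004):
    z=p[2]-dz; a=onz(m,326,244,z);b=onz(m,325.5,371,z); e=onz(m,258,215,z),onz(m,394.5,215,z)
    f=lambda P: M.T@(P-p)*1e3
    print(dz,"small",f(a),"big",f(b),np.linalg.norm(a-b)*1e3,"edge",f(e[0]),f(e[1]),np.linalg.norm(e[0]-e[1])*1e3)
```

```text
0.002 small [32.3086 -0.2264  1.9531] big [-27.4159  -0.4424   2.0429] 59.72490108032324 edge [ 44.0799 -26.3161   2.062 ] [44.1443 26.0031  1.8085] 52.319877097116986
0.003 small [31.9525 -0.2259  2.9537] big [-28.186   -0.4434   3.0441] 60.139043183741364 edge [ 43.8055 -26.4965   3.0633] [43.8704 26.1855  2.808 ] 52.68267156909841
0.004 small [31.5965 -0.2254  3.9542] big [-28.9562  -0.4444   4.0452] 60.5531852871594 edge [ 43.5312 -26.6769   4.0646] [43.5965 26.3679  3.8075] 53.045466041079706
```

View pics/v5.png

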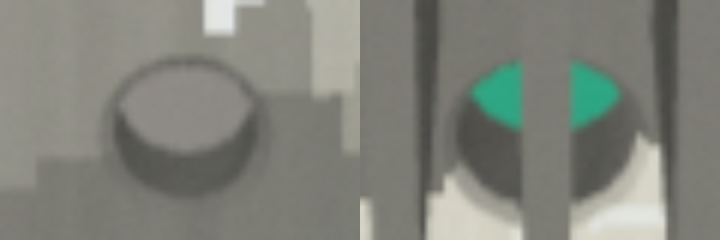

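```bash
python3 -m pendant '[[[0,0,0],[0,0,0.121],0],[[0,0,0],[0,0,0.121],0],[[-36.8,9.5,0],[0,0,0],0],[[-36.8,9.5,0],[0,0,0],0],[[-36.8,9.5,0],[0,0,0],0],[[-36.8,9.5,0],[0,0,0],0],[[-36.8,9.5,0],[0,0,0],0],[[-36.8,9.5,0],[0,0,0],0],[[-36.8,9.5,0],[0,0,0],0],[[-36.8,9.5,0],[0,0,0],0],[[-36.8,9.5,0],[0,0,0],0],[[-36.8,9.5,0],[0,0,0],0]]'
python3 -m pendant '[[[-36.8,9.5,0],[0,0,0],0],[[-36.8,9.5,0],[0,0,0],0],[[0,0,0],[0,0,0],0],[[0,0,0],[0,0,0],0],[[0,0,0],[0,0,0],0],[[0,0,0],[0,0,0],0],[[0,0,0],[0,0,0],0]]'
python3 - <<'E'
from h import *
M=togo([.57,-.1326,.15],-16.3)
m,im=snap("wrist","pics/w6.png"); o=get_obs(); np.savez("w6.npz",T=m["cam_to_world"],M=R.from_rotvec(o["tool_rot"]).as_matrix(),p=o["tool_pos"])
c=proj(m,[.57,-.1326,.04]); print(c)
x,y=int(c[0])-100,max(0,int(c[1])-75); print(x,y); cv2.imwrite("pics/v6.png",cv2.resize(im[y:y+150,x:x+200],(800,600),interpolation=cv2.INTER_CUBIC))
E
```

```text
t: 10.5
tool_pos: [0.5442, -0.1577, 0.1884]
tool_rot: [-2.511, -1.883, 0.002]
contact_force: [0.4, -0.1, -2.2]
opening: 0.0381
grip_force: 102.7
t: 11.08
tool_pos: [0.543, -0.2307, 0.1897]
tool_rot: [-2.511, -1.886, 0.0]
contact_force: [-0.2, -0.1, -2.1]
opening: 0.0385
grip_force: 102.7
t 11.0833 pos [ 0.543  -0.2307  0.1897] yaw_y -16.1652774386018 shift mm [101.7478  -1.3846  39.7739] turn z 0.002351352273118913 tilt [-0.0008  0.0007 -1.    ] F [-0.1513 -0.0866 -2.1439] open 0.03846168050022535 grip 102.74831771850586 q [-0.528  -0.0002  1.737   0.0002  1.4058 -0.2459]
[324.5228  78.412 ]
224 3
```

View pics/v6.png

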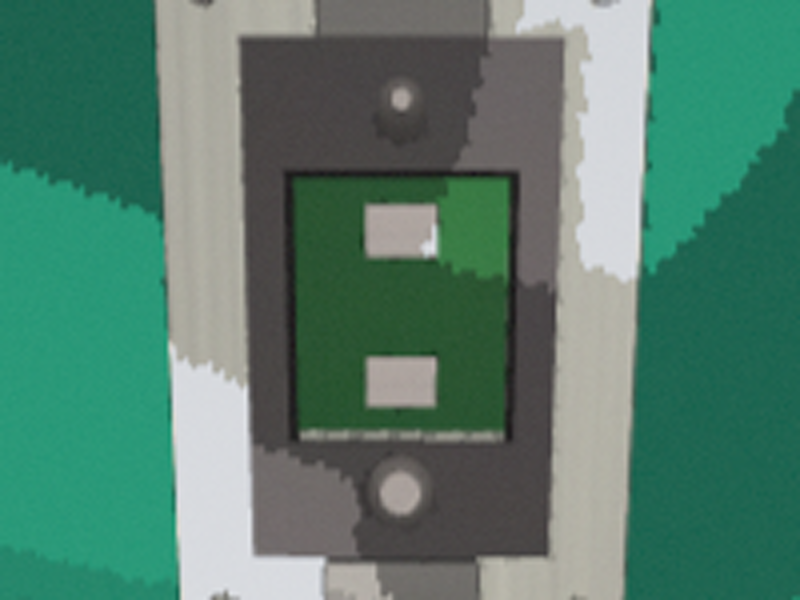

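The crop shows the base: dowel tips at crop (400,98) small and (400,493) big, housing corners at (240,37), (565,37), (253,556) and (549,556). The big dowel is nearest the gripper, so the orientation is right.

Run:
```python
from h import *
d=np.load("w6.npz"); m=optics.camera_model("wrist"); m["cam_to_world"]=d["T"]; M,p=d["M"],d["p"]
px=lambda u,v:(224+u/4-.375,3+v/4-.375)
s=onz(m,*px(400,98),.056); b=onz(m,*px(400,493),.056); print("dowels",s,b,np.linalg.norm(s-b),(s+b)/2, "yaw x",np.degrees(np.arctan2(*(b-s)[[1,0]])))
C=[onz(m,*px(*q),.04) for q in ((240,37),(565,37),(253,556),(549,556))]; print("corners",np.array(C),np.mean(C,0),np.linalg.norm(C[0]-C[1]),np.linalg.norm(C[0]-C[2]))
for name,c in (("dow",(s+b)/2),("corn",np.mean(C,0))): print(name,"in tool mm",M.T@(c-p)*1e3)
```

```text
dowels [ 0.5776 -0.1046  0.056 ] [ 0.5608 -0.1622  0.056 ] 0.05997707858975725 [ 0.5692 -0.1334  0.056 ] yaw x -106.27439691676356
corners [[ 0.5554 -0.0859  0.04  ]
 [ 0.607  -0.1009  0.04  ]
 [ 0.5316 -0.166   0.04  ]
 [ 0.5835 -0.181   0.04  ]] [ 0.5694 -0.1335  0.04  ] 0.05370026675521901 0.08350384766496885
dow in tool mm [100.801   -2.018  134.0289]
corn in tool mm [100.7608  -1.8185 150.0288]
```

Dowels are 59.98 mm apart at yaw -106.27°, and both measurements agree on the centre (0.5693,-0.1334). Shift needed: x +99.5, y -1.7, then down to 10 mm above the dowels.

```bash
python3 -m pendant '[[[33.2,-0.6,0],[0,0,0.001],0],[[33.2,-0.6,0],[0,0,0.001],0],[[33.1,-0.5,0],[0,0,0],0],[[0,0,30],[0,0,0],0],[[0,0,30],[0,0,0],0],[[0,0,30],[0,0,0],0],[[0,0,18],[0,0,0],0],[[0,0,0],[0,0,0],0],[[0,0,0],[0,0,0],0],[[0,0,0],[0,0,0],0],[[0,0,0],[0,0,0],0]]'
python3 - <<'E'
from h import *
d=np.load("w6.npz"); c=d["p"]+d["M"]@np.array([99.5,-1.7,0])/1e3; c[2]=.053
togo(c,-16.27); m,im=snap("wrist","pics/w7.png")
E
```

```text
t: 12.05
tool_pos: [0.5711, -0.1366, 0.085]
tool_rot: [2.512, 1.88, 0.004]
contact_force: [0.3, -0.4, -1.2]
opening: 0.0383
grip_force: 102.7
t 12.05 pos [ 0.5711 -0.1366  0.085 ] yaw_y -16.365007012869484 shift mm [ 1.262  -2.4842 31.981 ] turn z -0.0016581851870571833 tilt [ 0.0041 -0.0015 -1.    ] F [ 0.2858 -0.4245 -1.1958] open 0.03833315504123086 grip 102.68757462501526 q [-0.3615  0.0954  1.8234  0.      1.2184 -0.0759]
```

```bash
python3 -m pendant '[[[0,0,0],[0,0,0],0],[[0,0,0],[0,0,0],0],[[0,0,0],[0,0,0],0],[[0,0,0],[0,0,0],0]]'
python3 - <<'E'
from h import *
d=np.load("w6.npz"); c=d["p"]+d["M"]@np.array([99.5,-1.7,0])/1e3; c[2]=.053
togo(c,-16.27); optics.get_image("top"); togo(c,-16.27)
E
```

```text
t: 12.43
tool_pos: [0.5695, -0.1364, 0.0826]
tool_rot: [2.515, 1.882, 0.0]
contact_force: [-0.1, -0.5, -1.6]
opening: 0.0379
grip_force: 102.7
t 12.4333 pos [ 0.5695 -0.1364  0.0826] yaw_y -16.395347640399454 shift mm [ 1.4646 -0.7524 29.64  ] turn z -0.0021877290345763325 tilt [ 0.0005 -0.0002 -1.    ] F [-0.1046 -0.5063 -1.6332] open 0.03789334784698194 grip 102.68787503242493 q [-0.3621  0.0971  1.826   0.      1.218  -0.076 ]
t 12.4833 pos [ 0.5694 -0.1363  0.0825] yaw_y -16.39231519235371 shift mm [ 1.4304 -0.6519 29.4821] turn z -0.002134802831782436 tilt [ 0.0002 -0.0001 -1.    ] F [ 0.5238  0.2416 -2.8327] open 0.03823074632426085 grip 102.68842577934265 q [-0.3621  0.0973  1.8261 -0.      1.218  -0.0759]
```

```bash
python3 -m pendant '[[[1.4,-0.6,0],[0,0,-0.002],0],[[0,0,4],[0,0,0],0],[[0,0,4],[0,0,0],0],[[0,0,4],[0,0,0],0],[[0,0,4],[0,0,0],0],[[0,0,0],[0,0,0],0],[[0,0,0],[0,0,0],0],[[0,0,0],[0,0,0],0],[[0,0,0],[0,0,0],0]]'
python3 - <<'E'
from h import *
d=np.load("w6.npz"); c=d["p"]+d["M"]@np.array([99.5,-1.7,0])/1e3; c[2]=.053
togo(c,-16.27)
E
```

```text
t: 13.23
tool_pos: [0.5694, -0.1348, 0.0665]
tool_rot: [2.513, 1.885, 0.0]
contact_force: [0.3, 0.0, -2.3]
opening: 0.0383
grip_force: 102.7
t 13.2333 pos [ 0.5694 -0.1348  0.0665] yaw_y -16.272577056728792 shift mm [-0.002  -0.1711 13.5105] turn z -4.497812492817137e-05 tilt [ 0.0003 -0.0001 -1.    ] F [ 0.2979  0.0401 -2.3006] open 0.03830079628235674 grip 102.6881754398346 q [-0.3596  0.1167  1.8348 -0.      1.1897 -0.0756]
```

Past the dowel tips with no side force. Continuing slowly.

```bash
python3 -m pendant '[[[0,0,2],[0,0,0],0],[[0,0,2],[0,0,0],0],[[0,0,2],[0,0,0],0],[[0,0,0],[0,0,0],0],[[0,0,0],[0,0,0],0],[[0,0,0],[0,0,0],0]]'
python3 - <<'E'
from h import *
d=np.load("w6.npz"); c=d["p"]+d["M"]@np.array([99.5,-1.7,0])/1e3; c[2]=.053
togo(c,-16.27)
E
```

```text
t: 13.73
tool_pos: [0.5692, -0.1346, 0.0601]
tool_rot: [-2.513, -1.884, -0.0]
contact_force: [1.4, 0.9, -2.3]
opening: 0.0381
grip_force: 102.7
t 13.7333 pos [ 0.5692 -0.1346  0.0601] yaw_y -16.2742757802294 shift mm [-0.1837  0.1098  7.1228] turn z -7.462644309456904e-05 tilt [-0.0002  0.0004 -1.    ] F [ 1.367   0.9075 -2.2655] open 0.03812305286052214 grip 102.68307566642761 q [-0.3595  0.1249  1.8379  0.0003  1.179  -0.0756]
```

```bash
python3 -m pendant '[[[0,0,1.5],[0,0,0],0],[[0,0,1.5],[0,0,0],0],[[0,0,1],[0,0,0],0],[[0,0,0],[0,0,0],0],[[0,0,0],[0,0,0],0],[[0,0,0],[0,0,0],0]]'
python3 -m pendant '[[[0,0,1],[0,0,0],0],[[0,0,1],[0,0,0],0],[[0,0,0],[0,0,0],0],[[0,0,0],[0,0,0],0],[[0,0,0],[0,0,0],0]]'
python3 -m pendant '[[[0,0,1],[0,0,0],0],[[0,0,0],[0,0,0],0],[[0,0,0],[0,0,0],0],[[0,0,0],[0,0,0],0]]'
```

```text
t: 14.23
tool_pos: [0.5695, -0.1348, 0.0569]
tool_rot: [2.513, 1.884, 0.001]
contact_force: [-1.5, 1.6, 4.4]
opening: 0.0378
grip_force: 103.2
t: 14.65
tool_pos: [0.5695, -0.1348, 0.055]
tool_rot: [2.513, 1.885, 0.0]
contact_force: [-1.7, 2.3, 6.7]
opening: 0.0382
grip_force: 103.7
t: 14.98
tool_pos: [0.5695, -0.1348, 0.0542]
tool_rot: [2.513, 1.885, 0.0]
contact_force: [-2.3, 2.9, 6.5]
opening: 0.0382
grip_force: 103.9
```

```bash
python3 -m pendant '[[[0,0,1],[0,0,0],0],[[0,0,1],[0,0,0],0],[[0,0,0],[0,0,0],0],[[0,0,0],[0,0,0],0],[[0,0,0],[0,0,0],0]]'
python3 -m pendant '[[[0,0,1],[0,0,0],0],[[0,0,0],[0,0,0],0],[[0,0,0],[0,0,0],0],[[0,0,0],[0,0,0],0]]'
```

```text
t: 15.4
tool_pos: [0.5696, -0.1348, 0.0529]
tool_rot: [2.513, 1.885, 0.0]
contact_force: [-4.1, 3.5, 10.8]
opening: 0.038
grip_force: 104.3
t: 15.73
tool_pos: [0.5696, -0.1348, 0.0529]
tool_rot: [-2.513, -1.885, 0.0]
contact_force: [-7.4, 3.9, 16.0]
opening: 0.0383
grip_force: 105.1
```

Motion has stopped at TCP z 0.0529, exactly where flush was predicted, with force rising (metal on metal). A little more press while easing the side load, then a check picture.

```bash
python3 -m pendant '[[[0,-0.7,1],[0,0,0],0],[[0,0,0],[0,0,0],0],[[0,0,0],[0,0,0],0],[[0,0,0],[0,0,0],0],[[0,0,0],[0,0,0],0]]'
python3 - <<'E'
from h import *
m,im=snap("wrist","pics/w8.png"); s,si=snap("scene","pics/s8.png")
c=proj(s,[.57,-.1334,.05]).astype(int); print(c)
cv2.imwrite("pics/v8.png",np.hstack([cv2.resize(im,(400,300)),cv2.resize(si[c[1]-40:c[1]+35,c[0]-50:c[0]+50],(400,300),interpolation=cv2.INTER_CUBIC)]))
E
```

```text
t: 16.15
tool_pos: [0.5696, -0.1348, 0.0529]
tool_rot: [2.513, 1.884, 0.001]
contact_force: [-8.4, 4.5, 18.6]
opening: 0.0383
grip_force: 105.3
[243 245]
```

View pics/v8.png

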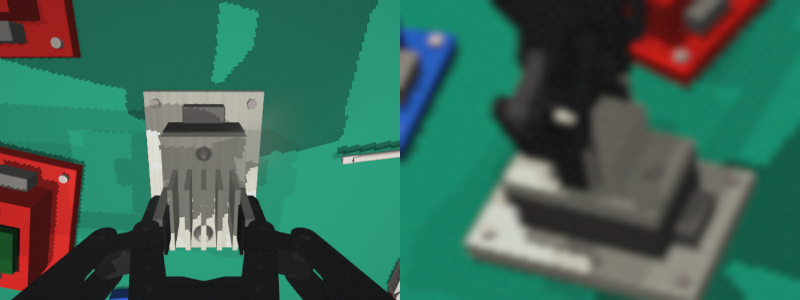

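The picture shows the cover sitting on the lower half with no gap in the scene view (right, seam at (590,215)), the small dowel in its hole at (203,153), and the fingers still holding. Handing in.

```bash
python3 -c "
from station import ctrl; print(ctrl.finish_job())"
```

```text
the job is handed in; nothing more can be done
None
```

I ejected the cover, set it on the dowels the right way round, pressed it flush (about 19 N at the tool) and handed the job in at about 16 s still gripped; the hand-in gave no verdict.

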